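Sweep the polished brass caps through the gate into their slot

TASK

Three polished brass caps lie loose on the sorting board: with your fingertips sweep them one at a time through the narrow red gate into the slot behind it. Each cap must be wholly past the gate before the next one comes into it, and all three must end up in the slot. Keep them sliding flat on the board, never lifted or riding up on one another, and leave the cup, the tin and the polish bottle standing where they are.

Things in the scene. Friction and masses are not known exactly. Their poses are not given: they have to be found in the camera images.
- board: sorting board fixed to the table, light wood, 340 (x) by 260 (y) by 16 mm. Origin: centre of its underside; x points from the deck through the gate along the slot, y left of that. Deck surface at z = 16. All fences and gate cheeks are 12 mm high (tops at z = 28). Open deck: from the back fence's inner face at x = -160 mm to the funnel, side fences' inner faces at y = +-120.
- funnel (a point): point at deck level midway between the far ends of the two dark funnel walls, at board x = -45, y = 0 mm; axes as the board's. The straight walls run in the board's frame from (-45, +-120) to (18, +-22) mm, where the gate begins.
- gate (a point): centre of the gate's far side, where the slot begins, at deck level (board x = 30 mm); axes as the board's. The gate is two red cheeks, board x = 18 to 30, gap 44 mm (y = +-22). A cap is wholly past when its centre is 18 mm or more to +x of this point, and still clear of the gate on the deck when 30 mm or more to -x.
- slot_end (a point): middle of the end stop's inner face at deck level, 130 mm along x from the gate point; axes as the board's. The slot between is 48 mm wide (y = +-24), level with the deck, blue floor, with 12 mm high walls: room for three caps in a row (108 mm) and 22 mm over; a cap pushed in pushes those before it onward.
- cap_a: round brass screw cap, a flat disc 36 mm across and 12 mm tall with a small raised boss (2.5 mm more, look only), about 50 g; loose on the deck of the board. Origin: centre of its underside; its z axis points up. It starts lying on the deck, 55 to 110 mm to the -x side of the board's origin.
- cap_b: round brass screw cap, a flat disc 36 mm across and 12 mm tall with a small raised boss (2.5 mm more, look only), about 50 g; loose on the deck of the board. Origin: centre of its underside; its z axis points up. It starts lying on the deck, 55 to 110 mm to the -x side of the board's origin.
- cap_c: round brass screw cap, a flat disc 36 mm across and 12 mm tall with a small raised boss (2.5 mm more, look only), about 50 g; loose on the deck of the board. Origin: centre of its underside; its z axis points up. It starts lying on the deck, 55 to 110 mm to the -x side of the board's origin.
- cup: bystander: small white porcelain cup, 52 mm across, 45 mm tall, standing on the board beside the slot (+y side), at least 80 mm along the board's x from its origin. Origin: centre of its underside, z up.
- tin: bystander: small blue tin with a paper label, 40 mm across, 50 mm tall, standing on the board beside the slot (-y side), at least 80 mm along the board's x. Origin: centre of its underside, z up.
- polish: bystander: blue bottle of metal polish with a black cap, 56 mm across, 130 mm tall, standing on the table beyond the slot's end, 210 mm or more along the board's x. Origin: centre of its underside, z up.
Not all that is in view belongs to the job. What is shaped like the cap_c but purple or white is not meant.

How it is judged:
On the way, in this order (a step that is already met when the one before it is completed fails the run):
1. one cap is wholly in the slot while the other two are still clear of the gate on the deck (((x of cap_a in the frame of gate between 0.016 and 0.15 m and y of cap_a in the frame of gate between -0.02 and 0.02 m and z of cap_a in the frame of gate below 0.004 m and x of each of cap_b, cap_c in the frame of gate below -0.03 m) or (x of cap_b in the frame of gate between 0.016 and 0.15 m and y of cap_b in the frame of gate between -0.02 and 0.02 m and z of cap_b in the frame of gate below 0.004 m and x of each of cap_a, cap_c in the frame of gate below -0.03 m) or (x of cap_c in the frame of gate between 0.016 and 0.15 m and y of cap_c in the frame of gate between -0.02 and 0.02 m and z of cap_c in the frame of gate below 0.004 m and x of each of cap_a, cap_b in the frame of gate below -0.03 m))), for 0.2 s.
2. two caps are wholly in the slot while the third is still clear of the gate on the deck (((x of cap_a in the frame of gate below -0.03 m and x of cap_b in the frame of gate between 0.016 and 0.15 m and y of cap_b in the frame of gate between -0.02 and 0.02 m and z of each of cap_b, cap_c in the frame of gate below 0.004 m and x of cap_c in the frame of gate between 0.016 and 0.15 m and y of cap_c in the frame of gate between -0.02 and 0.02 m) or (x of cap_b in the frame of gate below -0.03 m and x of cap_a in the frame of gate between 0.016 and 0.15 m and y of cap_a in the frame of gate between -0.02 and 0.02 m and z of each of cap_a, cap_c in the frame of gate below 0.004 m and x of cap_c in the frame of gate between 0.016 and 0.15 m and y of cap_c in the frame of gate between -0.02 and 0.02 m) or (x of cap_c in the frame of gate below -0.03 m and x of cap_a in the frame of gate between 0.016 and 0.15 m and y of cap_a in the frame of gate between -0.02 and 0.02 m and z of each of cap_a, cap_b in the frame of gate below 0.004 m and x of cap_b in the frame of gate between 0.016 and 0.15 m and y of cap_b in the frame of gate between -0.02 and 0.02 m))), for 0.2 s.
At the end, for the whole second after the job is handed in: All three caps lie flat (within 0.15 rad) and at rest in the slot, each centre at least 16 mm past the gate's far side (a cap's radius is 18 mm) and within 20 mm of the slot's middle line; the cup, the tin and the bottle stand upright within 15 mm of where they were (x of cap_a in the frame of gate between 0.016 and 0.15 m and y of cap_a in the frame of gate between -0.02 and 0.02 m and z of each of cap_a, cap_b, cap_c in the frame of gate below 0.004 m and angle between each of cap_a, cap_b, cap_c's own z axis and vertical below 0.15 rad and linear speed of each of cap_a, cap_b, cap_c below 0.01 m/s and x of cap_b in the frame of gate between 0.016 and 0.15 m and y of cap_b in the frame of gate between -0.02 and 0.02 m and x of cap_c in the frame of gate between 0.016 and 0.15 m and y of cap_c in the frame of gate between -0.02 and 0.02 m and not (distance of cup from where it was at the start of the episode above 0.015 m or angle between cup's own z axis and vertical above 0.25 rad) and not (distance of tin from where it was at the start of the episode above 0.015 m or angle between tin's own z axis and vertical above 0.25 rad) and not (distance of polish from where it was at the start of the episode above 0.015 m or angle between polish's own z axis and vertical above 0.25 rad)); the robot touches nothing.
It fails at once if a cap is lifted or rides up more than 9 mm above the deck (z of any of cap_a, cap_b, cap_c in the frame of gate above 0.009 m).
It fails at once if the cup, the tin or the polish bottle is moved more than 15 mm or tipped (distance of any of cup, tin, polish from where it was at the start of the episode above 0.015 m or angle between any of cup, tin, polish's own z axis and vertical above 0.25 rad).
It also fails if it takes over 66 s, if anything falls off the work surface, if the arm or the gripper's body presses on something with over 40 N, if the wrist force passes 120 N, or if a joint passes its speed limit or range.

ROBOT

A 6-joint arm with a two-finger parallel gripper is mounted at the origin on the work surface. World frame = base frame: x ahead of the robot, y to its left, z up, the work surface at z = 0. Lengths are in m, angles in rad, forces in N, time in s.
With the tool pointing down it reaches from about 0.425 to 0.95 m from the base axis. Payload 3.5 kg.
Tool frame: the origin (TCP) lies midway between the tips of the shut fingers; the grasp point (between the pads) lies 19 mm behind it; z points along the fingers, y is the direction in which the jaws open and shut (so a half turn about z gives the same grasp; the last joint's range is limited). The gripper opens to 85 mm and grips with 20 to 120 N. Pads are 22 mm wide; open, the fingers measure 114 mm over their backs; the gripper's body (76 mm by 85 mm) begins 54 mm behind the grasp point. The pads swing forward as they close: fully open they stand 13 mm farther back than shut.
Start: joints at [-0.15, 0.286, 1.577, -0, 1.279, -0.15], TCP at [0.675, 0, 0.2] pointing down, gripper open.
Joint ranges: [-2.77, 2.77], [-0.9, 2.22], [0.21, 2.48], [-1.53, 4.67], [0.24, 2.81], [-2.84, 2.84]. Speed limits (rad/s): [2.79, 2.79, 3.14, 3.14, 3.14, 3.14].

INTERFACE

Orientations are given as a unit quaternion [x, y, z, w].
In Python, from plant import * gives the robot as it stands.
- The arm moves only by the shell command python3 -m jog 'ROWS' [FORCE]. ROWS is a JSON object of lists of equal length, an entry for each row: "travel": the shift along the world's x, y, z in mm, a list of three; "dr": the turn, a rotation vector about the world's x, y, z in degrees, a list of three; "jaw": the closure in counts, from 0 (fully open) to 255 (shut). In form: {"travel": [[x, y, z], ...], "dr": [[wx, wy, wz], ...], "jaw": [jaw, ...]}. A call has 1 to 5 rows; each row shifts and turns the commanded pose from where the row before left it; what a row does not reach is not made up. A row lasts 1/12 s, in which the tool goes at most 41.7 mm and 7.16 degrees, less where a joint would pass 70% of its speed; a pose out of reach is approached as far as the arm can. A call is refused whole if a number of a shift passes 41.7 or a number of a turn 7.16, either way. A call with a gripper value outside its range is refused whole. The fingers move at their own pace and stop on an object; FORCE is the grip in N (left out, the last holds). Time passes only in rows, so rows that do not move let the fingers close. It gives the time, the measured TCP pose, the force and the opening at its end, in the units of the state.
- get_state(): the state, without advancing time (a new reading comes with each control period).
- read_camera(name): name is "scene" or "side" or "wrist"; returns the picture (420x560x3 uint8, red, green, blue); there is no depth.
- camera_info(name): a dict with "K" (3x3 intrinsics, pixels), "R" (3x3) and "t" (3): a world point X has camera coordinates R X + t; the wrist camera has in their place "mount" (4x4, takes a point from camera to tool coordinates, whose origin is the TCP and whose axes are the flange's). Camera axes: x right, y down, z forward; pixel columns grow to the right and rows downward; lengths in m; the calibration is good to about 2 mm. A picture is of the moment at which its call begins: read the wrist's pose just before it. camera_info takes no time and is no camera call.
- sign_off(): hands the job in, once; it reports no verdict.
The state is a dict: "time": time; "qpos": joint angles; "dq": joint speeds; "joint_efforts": joint torques, N m; "eef_pos": TCP position; "tcp_rot": TCP orientation; "contact_force": force on the tool from outside, world axes, zero at the start; "wrist_torque": the same for the moment, N m; "opening": opening from 0.0 (shut) to 1.0 (fully open).
Only numpy, scipy, OpenCV 4.12 (cv2) and the standard library are available. Lean on these libraries where they do the work, as an engineer would, in place of code of your own. Each camera call takes 0.05 s, during which the arm holds its last target. There are 200 camera calls.

## Working session

There is one attempt and no reset: what is moved stays moved. The work goes in short steps, Python scripts to look and compute and a shell command to move; the robot and the scene stay as the last step left them, time stands still between calls to the robot, and variables do not carry over. Pictures are saved under pics/ and viewed, about 8 in all and at most 12, crops included, and the job is handed in when it is done.

```bash
ls; mkdir -p pics; python3 - <<'E'
from plant import *
import cv2,numpy as np
print(get_state())
a=read_camera("scene");b=read_camera("side")
for n in("scene","side"):
    i=camera_info(n);print(n,np.round(i["K"],1).tolist(),np.round(i["R"],3).tolist(),np.round(i["t"],3).tolist())
print(camera_info("wrist"))
cv2.imwrite("pics/scene0.png",a[...,::-1]);cv2.imwrite("pics/side0.png",b[...,::-1])
E
```

```text
pics
{'time': 0.0, 'qpos': array([-1.49981078e-01,  2.87168065e-01,  1.57815053e+00,  2.02013225e-05,
        1.27861261e+00, -1.50029797e-01]), 'dq': array([ 0.00155494,  0.00103541,  0.00142581,  0.00120496, -0.00076935,
        0.00112211]), 'joint_efforts': array([-1.79628755e-04, -4.05981302e+01, -2.92628127e+01, -1.54224781e-04,
        5.81841552e-03,  3.74769741e-06]), 'eef_pos': array([6.74278614e-01, 1.56877502e-04, 1.98160003e-01]), 'tcp_rot': array([ 7.07091138e-01,  7.07121457e-01, -6.86176063e-04, -9.46817547e-04]), 'contact_force': array([ 0.28773447,  0.84029087, -0.16193679]), 'wrist_torque': array([-0.01679339,  0.05748256,  0.029002  ]), 'opening': 1.003005451815095}
scene [[394.0, 0.0, 280.5], [0.0, 394.0, 208.1], [0.0, 0.0, 1.0]] [[0.525, 0.851, -0.013], [0.596, -0.379, -0.708], [-0.607, 0.364, -0.706]] [-0.346, -0.24, 1.13]
side [[433.5, 0.0, 274.6], [0.0, 433.5, 210.6], [0.0, 0.0, 1.0]] [[0.723, -0.691, 0.005], [-0.376, -0.4, -0.836], [0.579, 0.603, -0.549]] [-0.325, 0.274, 0.455]
{'K': array([[326.33740886,   0.        , 271.57454457],
       [  0.        , 326.33740886, 207.4642494 ],
       [  0.        ,   0.        ,   1.        ]]), 'mount': array([[-9.39045226e-04, -9.48289531e-01, -3.17405237e-01,
         8.19877386e-02],
       [ 9.99998875e-01, -1.26185412e-03,  8.11451268e-04,
         6.94797911e-04],
       [-1.17000985e-03, -3.17404118e-01,  9.48289648e-01,
        -1.74585595e-01],
       [ 0.00000000e+00,  0.00000000e+00,  0.00000000e+00,
         1.00000000e+00]])}
```

View pics/scene0.png

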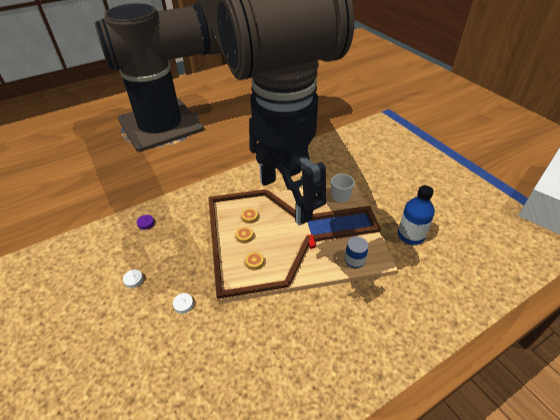

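View pics/side0.png

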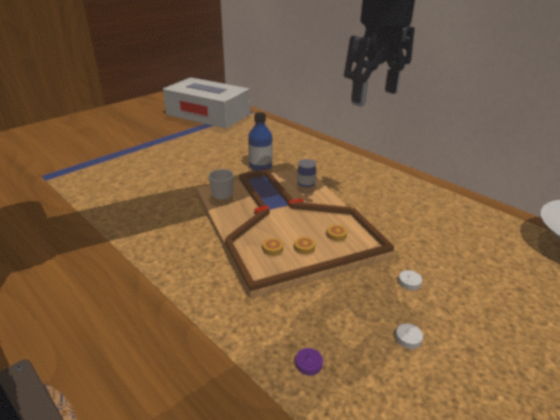

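Both views show the board with its gate pointing away from the robot to +x/-y. In the scene view the brass caps are at (249,215), (244,235) and (255,261). The side view has them at (273,246), (305,245) and (337,232), and the purple and white discs are off the board.

```bash
cat > h.py <<'E'
from plant import *
import cv2,numpy as np
from scipy.spatial.transform import Rotation as Ro
def cam(n,st=None):
    i=camera_info(n)
    if n!="wrist": return i["K"],i["R"].T,-i["R"].T@i["t"]
    T=np.eye(4);T[:3,:3]=Ro.from_quat(st["tcp_rot"]).as_matrix();T[:3,3]=st["eef_pos"]
    M=T@i["mount"];return i["K"],M[:3,:3],M[:3,3]
def cast(px,z,c):
    K,R,o=c;d=(R@np.linalg.inv(K)@np.c_[np.atleast_2d(px),np.ones(len(np.atleast_2d(px)))].T).T
    return o+d*((z-o[2])/d[:,2])[:,None]
def proj(X,c):
    K,R,o=c;p=(K@R.T@(np.atleast_2d(X)-o).T).T;return p[:,:2]/p[:,2:]
E
python3 - <<'E'
from h import *
st=get_state();im=read_camera("wrist");cv2.imwrite("pics/w0.png",im[...,::-1])
c=cam("wrist",st);print(c[2])
s=cam("scene");d=cam("side")
print(cast([[249,215],[244,235],[255,261]],.028,s).round(3));print(cast([[273,246],[305,245],[337,232]],.028,d).round(3))
print("fence",cast([[210,195],[219,295],[288,285],[267,191],[375,208],[380,233]],.028,s).round(3))
E
```

```text
[0.6754005  0.08208327 0.37287183]
[[ 0.48   0.033  0.028]
 [ 0.524 -0.002  0.028]
 [ 0.593 -0.015  0.028]]
[[ 0.474  0.031  0.028]
 [ 0.516 -0.005  0.028]
 [ 0.584 -0.018  0.028]]
fence [[ 0.379 -0.011  0.028]
 [ 0.625 -0.105  0.028]
 [ 0.672  0.009  0.028]
 [ 0.436  0.103  0.028]
 [ 0.606  0.27   0.028]
 [ 0.666  0.231  0.028]]
```

View pics/w0.png

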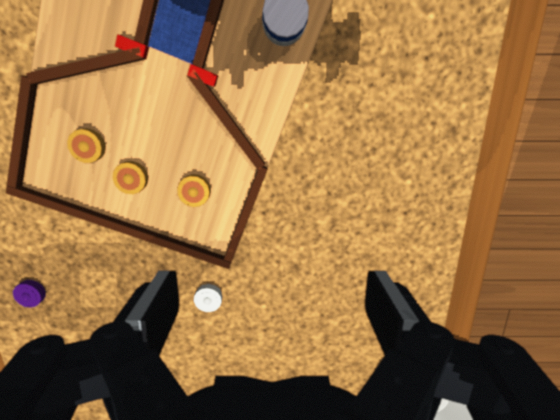

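The wrist view covers the whole deck: caps at about (85,145), (130,177) and (194,190), red cheeks at (130,45) and (203,75), and the tin by the slot. I'll measure from this one.

```bash
cat >> h.py <<'E'
def caps(im,c):
    """brass caps -> world xy on z=.028"""
    hsv=cv2.cvtColor(im,cv2.COLOR_RGB2HSV)
    m=cv2.inRange(hsv,(5,165,90),(24,255,255))
    m=cv2.morphologyEx(m,cv2.MORPH_CLOSE,np.ones((5,5)));m=cv2.morphologyEx(m,cv2.MORPH_OPEN,np.ones((5,5)))
    out=[]
    for k in cv2.findContours(m,cv2.RETR_EXTERNAL,cv2.CHAIN_APPROX_NONE)[0]:
        if cv2.contourArea(k)<250: continue
        (u,v),r=cv2.minEnclosingCircle(k);out.append((u,v,r,cv2.contourArea(k)))
    return out
E
python3 - <<'E'
from h import *
st=get_state();im=cv2.imread("pics/w0.png")[...,::-1].copy();c=cam("wrist",st)
for k in caps(im,c): print(np.round(k),cast([k[:2]],.026,c)[0].round(4))
hsv=cv2.cvtColor(im,cv2.COLOR_RGB2HSV)
r=cv2.inRange(hsv,(0,200,120),(4,255,255))|cv2.inRange(hsv,(174,200,120),(180,255,255))
n,_,s,ce=cv2.connectedComponentsWithStats(r)
P=cast(ce[1:],.026,c)
for i in range(1,n): print("red",s[i],P[i-1].round(4))
back=cast([[8,190],[228,266]],.028,c);print(back.round(4),np.degrees(np.arctan2(*(back[1]-back[0])[[1,0]])),np.linalg.norm(back[1]-back[0]))
E
```

```text
[194. 190.  16. 766.] [ 0.5891 -0.0137  0.026 ]
[130. 178.  17. 817.] [5.205e-01 5.000e-04 2.600e-02]
[ 86. 144.  19. 948.] [0.4796 0.0361 0.026 ]
[ 213.  156.   88. 1330.] [0.6128 0.0244 0.026 ]
[  72.  120.   98. 1950.] [0.4701 0.0606 0.026 ]
[202.  44.  22. 280.] [0.6089 0.1316 0.026 ]
[  506.   170.   174. 10656.] [0.928 0.009 0.026]
red [116  35  30  22 304] [0.5385 0.1314 0.026 ]
red [188  65  29  21 300] [0.6076 0.1042 0.026 ]
[[ 0.3863 -0.013   0.028 ]
 [ 0.6234 -0.1065  0.028 ]] -21.53403457112938 0.2548737238181946
```

Red cheek midpoint gives board yaw 68.5° and origin (564.3, 95.5) mm. This agrees with the back fence to within 2 mm. In board coordinates the caps are at (-92,-63), (-104,6) and (-86,57), so the middle one goes first.

```bash
python3 -m jog '{"travel":[[-33.4,-6.6,0],[-33.4,-6.6,0],[-33.4,-6.6,0],[-33.4,-6.6,0],[-33.4,-6.6,0]],"dr":[[0,0,-4.3],[0,0,-4.3],[0,0,-4.3],[0,0,-4.3],[0,0,-4.3]],"jaw":[225,225,225,225,225]}' 30
python3 -m jog '{"travel":[[0,0,-30],[0,0,-30],[0,0,-30],[0,0,-30],[0,0,0]],"dr":[[0,0,0],[0,0,0],[0,0,0],[0,0,0],[0,0,0]],"jaw":[225,225,225,225,225]}'
cat >> h.py <<'E'
bo=np.array([.5643,.0955]);th=np.radians(68.5)
B=np.array([[np.cos(th),-np.sin(th)],[np.sin(th),np.cos(th)]])
def tob(p): return 1000*B.T@(np.asarray(p)[:2]-bo)
def look(name,s=None):
    st=get_state();im=read_camera("wrist");cv2.imwrite(f"pics/{name}.png",im[...,::-1]);c=cam("wrist",st)
    print("tcp board",tob(st["eef_pos"]).round(1),"z",st["eef_pos"][2].round(4),"t",st["time"],"open",round(st["opening"],3),"F",st["contact_force"].round(1))
    for k in caps(im,c):
        if 10<k[2]<60: print("cap?",np.round(k),tob(cast([k[:2]],.027,c)[0]).round(1))
E
python3 -c "
from h import *
look('w1')"
```

```text
time: 0.57
eef_pos: [0.5061, -0.033, 0.1988]
tcp_rot: [0.828, 0.561, -0.0, -0.0]
contact_force: [0.7, -0.6, 0.2]
opening: 0.299
time: 0.98
eef_pos: [0.5025, -0.0316, 0.073]
tcp_rot: [0.827, 0.563, -0.004, -0.005]
contact_force: [-1.4, -0.3, -0.9]
opening: 0.117
tcp board [-140.9   10.9] z 0.073 t 0.9833 open 0.117 F [-1.4 -0.3 -0.9]
cap? [ 277.  167.   25. 1454.] [-103.4    7.2]
cap? [ 380.  152.   27. 2141.] [-92.7 -61.7]
cap? [ 201.  144.   27. 2104.] [-87.7  58.1]
```

View pics/w1.png

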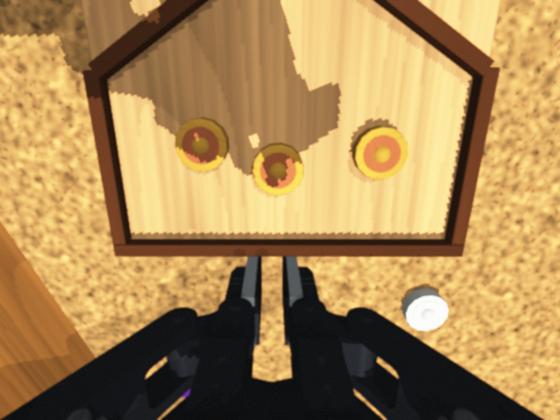

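The fingers hang just behind the middle cap (277,167), with the side caps at (201,144) and (380,152). I'll lower them with a small y correction.

```bash
python3 -m jog '{"travel":[[2,-1,-15],[2,-0.5,-15],[0,0,-12],[0,0,-8],[0,0,0]],"dr":[[0,0,0],[0,0,0],[0,0,0],[0,0,0],[0,0,0]],"jaw":[225,225,225,225,225]}'
python3 -c "
from h import *
look('w2')"
```

```text
time: 1.45
eef_pos: [0.5113, -0.0342, 0.0287]
tcp_rot: [0.827, 0.563, -0.001, -0.001]
contact_force: [0.8, 0.3, 0.3]
opening: 0.118
tcp board [-140.1    1.8] z 0.0287 t 1.45 open 0.118 F [0.8 0.3 0.3]
cap? [   3.  378.   42. 1876.] [-240.6  186.7]
cap? [ 262.  186.   32. 2834.] [-104.3    6.7]
cap? [ 386.  164.   34. 3111.] [-92.1 -61.4]
cap? [ 167.  156.   34. 3358.] [-87.5  57.7]
```

```bash
Z='"dr":[[0,0,0],[0,0,0],[0,0,0],[0,0,0],[0,0,0]],"jaw":[225,225,225,225,225]'
python3 -m jog '{"travel":[[-4.7,1.8,0],[0,0,-5],[0,0,-4],[0,0,0],[3.2,7.3,0]],"dr":[[0,0,0],[0,0,0],[0,0,0],[0,0,0],[0,0,0]],"jaw":[225,225,225,225,225]}'
python3 -m jog '{"travel":[[3.2,7.3,0],[3.2,7.3,0],[3.2,7.3,0],[3.2,7.3,0],[3.2,7.3,0]],"dr":[[0,0,0],[0,0,0],[0,0,0],[0,0,0],[0,0,0]],"jaw":[225,225,225,225,225]}'
python3 -m jog '{"travel":[[3.2,7.3,0],[3.2,7.3,0],[3.2,7.3,0],[3.2,7.3,0],[0,0,0]],"dr":[[0,0,0],[0,0,0],[0,0,0],[0,0,0],[0,0,0]],"jaw":[225,225,225,225,225]}'
python3 -c "
from h import *
look('w3')"
```

```text
time: 1.92
eef_pos: [0.5101, -0.0258, 0.0203]
tcp_rot: [0.827, 0.562, -0.0, -0.0]
contact_force: [-0.2, -0.1, 0.2]
opening: 0.117
time: 2.33
eef_pos: [0.5269, 0.0122, 0.0206]
tcp_rot: [0.826, 0.563, 0.0, 0.0]
contact_force: [-1.4, -0.4, 0.2]
opening: 0.118
time: 2.75
eef_pos: [0.5399, 0.0416, 0.0206]
tcp_rot: [0.826, 0.563, 0.0, 0.0]
contact_force: [-0.4, 0.0, 0.3]
opening: 0.116
tcp board [-59.1   2.9] z 0.0206 t 2.75 open 0.116 F [-0.4  0.   0.3]
cap? [ 267.  315.   28. 1149.] [-102.2    5. ]
cap? [ 378.  298.   30. 1426.] [-90.  -61.1]
cap? [ 178.  290.   31. 2348.] [-85.1  57.6]
cap? [ 338.   42.   44. 1541.] [ 48.  -28.8]
```

View pics/w3.png

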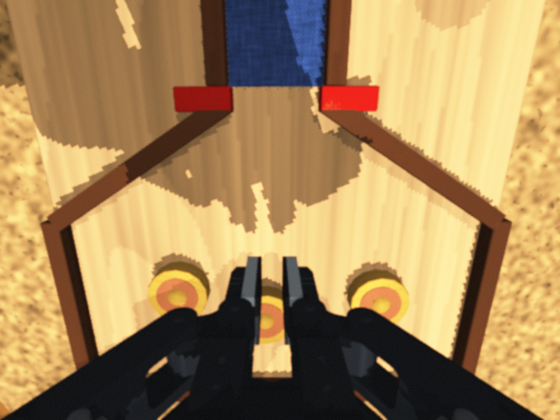

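```bash
python3 - <<'E'
from h import *
i=camera_info("wrist");M=i["mount"];c=(i["K"],M[:3,:3],M[:3,3])
for x in(.011,0,-.011):
  for z in (0,-.005,-.01,-.02,-.04): print(x,z,proj([[x,-.005,z],[x,.005,z]],c).round(0).tolist())
im=read_camera("side");cv2.imwrite("pics/s1.png",cv2.resize(im[150:330,180:420],(800,600))[...,::-1])
E
```

```text
0.011 0 [[262.0, 229.0], [279.0, 229.0]]
0.011 -0.005 [[262.0, 232.0], [279.0, 232.0]]
0.011 -0.01 [[261.0, 236.0], [280.0, 236.0]]
0.011 -0.02 [[261.0, 243.0], [280.0, 243.0]]
0.011 -0.04 [[259.0, 262.0], [281.0, 262.0]]
0 0 [[262.0, 246.0], [279.0, 246.0]]
0 -0.005 [[262.0, 250.0], [279.0, 250.0]]
0 -0.01 [[261.0, 254.0], [279.0, 254.0]]
0 -0.02 [[261.0, 262.0], [280.0, 262.0]]
0 -0.04 [[260.0, 282.0], [281.0, 282.0]]
-0.011 0 [[262.0, 263.0], [279.0, 263.0]]
-0.011 -0.005 [[262.0, 267.0], [279.0, 267.0]]
-0.011 -0.01 [[262.0, 271.0], [279.0, 271.0]]
-0.011 -0.02 [[261.0, 280.0], [280.0, 280.0]]
-0.011 -0.04 [[260.0, 302.0], [281.0, 302.0]]
```

View pics/s1.png

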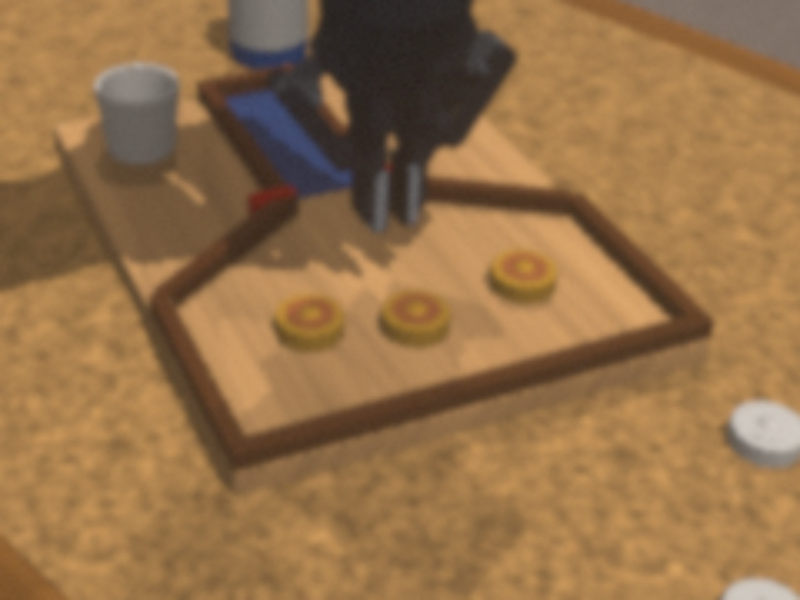

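The fingers passed over the cap. At this jaw setting the tips sit well above the TCP, and the cap is unmoved at (415,310) in the crop. I'll feel for the deck here in small steps.

```bash
for i in 1 2 3 4; do python3 -m jog '{"travel":[[0,0,-1.5],[0,0,-1.5]],"dr":[[0,0,0],[0,0,0]],"jaw":[225,225]}' | grep -E "eef|force"; done
```

```text
eef_pos: [0.5392, 0.0401, 0.0174]
contact_force: [-0.6, -0.3, 0.0]
eef_pos: [0.5391, 0.04, 0.0143]
contact_force: [-0.2, -0.6, -0.1]
eef_pos: [0.5392, 0.0401, 0.0113]
contact_force: [-0.9, 0.4, -0.5]
eef_pos: [0.5393, 0.0403, 0.0084]
contact_force: [0.4, -0.3, 0.1]
```

```bash
for i in 1 2 3 ; do python3 -m jog '{"travel":[[0,0,-1],[0,0,-1]],"dr":[[0,0,0],[0,0,0]],"jaw":[225,225]}' | grep -E "eef|force"; done
```

```text
eef_pos: [0.5393, 0.0404, 0.0064]
contact_force: [-0.7, -0.3, 0.0]
eef_pos: [0.5394, 0.0403, 0.0045]
contact_force: [0.3, -0.1, 0.2]
eef_pos: [0.5393, 0.0403, 0.0025]
contact_force: [0.2, -0.7, -1.0]
```

```bash
for i in 1 2 3 4; do python3 -m jog '{"travel":[[0,0,-1],[0,0,-1]],"dr":[[0,0,0],[0,0,0]],"jaw":[225,225]}' | grep -E "eef|force"; done; python3 - <<'E'
from h import *
im=read_camera("side");cv2.imwrite("pics/s2.png",cv2.resize(im[180:270,240:360],(800,600))[...,::-1])
E
```

```text
eef_pos: [0.5393, 0.0403, 0.0005]
contact_force: [-0.2, 0.0, 0.6]
eef_pos: [0.5393, 0.0403, -0.0015]
contact_force: [-0.1, -0.1, 0.6]
eef_pos: [0.5393, 0.0403, -0.0036]
contact_force: [1.0, -0.1, -1.1]
eef_pos: [0.5393, 0.0403, -0.0056]
contact_force: [0.4, 0.2, -0.0]
```

View pics/s2.png

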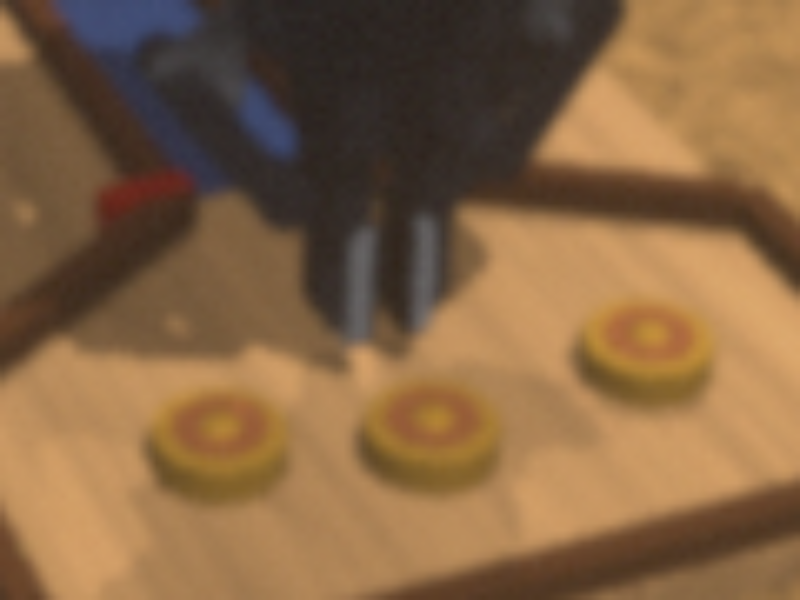

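Tips are now near the deck: their shadows at (340,365) almost meet the tips at (357,340). I'll feel down a bit more for contact.

```bash
for i in 1 2 3 4 5 6; do o=$(python3 -m jog '{"travel":[[0,0,-1],[0,0,0]],"dr":[[0,0,0],[0,0,0]],"jaw":[225,225]}' | grep -E "eef|force"); echo $o; done
```

```text
eef_pos: [0.5392, 0.0403, -0.0066] contact_force: [0.3, 0.0, -0.8]
eef_pos: [0.5392, 0.0404, -0.0076] contact_force: [-0.2, -0.7, -0.1]
eef_pos: [0.5392, 0.0403, -0.0086] contact_force: [0.4, -0.1, -0.2]
eef_pos: [0.5392, 0.0403, -0.0096] contact_force: [-0.0, 0.3, -0.1]
eef_pos: [0.5392, 0.0403, -0.0106] contact_force: [-0.0, 0.0, -0.1]
eef_pos: [0.5392, 0.0403, -0.0117] contact_force: [-0.4, 0.2, -0.3]
```

```bash
for i in 1 2 3 ; do o=$(python3 -m jog '{"travel":[[0,0,-1],[0,0,0]],"dr":[[0,0,0],[0,0,0]],"jaw":[225,225]}' | grep -E "eef|force"); echo $o; done;  python3 - <<'E'
from h import *
im=read_camera("side");cv2.imwrite("pics/s3.png",cv2.resize(im[195:255,260:340],(800,600),interpolation=cv2.INTER_CUBIC)[...,::-1])
E
```

```text
eef_pos: [0.5392, 0.0403, -0.0127] contact_force: [0.5, 0.0, 0.6]
eef_pos: [0.5392, 0.0403, -0.0136] contact_force: [0.3, 0.0, 0.7]
eef_pos: [0.5392, 0.0404, -0.0147] contact_force: [-0.0, 0.4, 0.5]
```

View pics/s3.png

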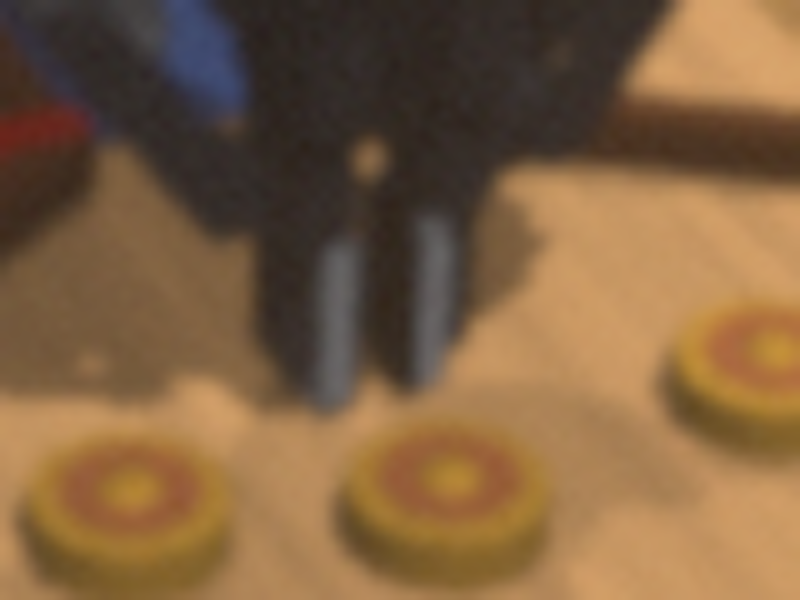

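The tips now sit at deck level, with the shadow meeting the tip at (330,408), so the tips are about 28 mm above the reported TCP. I'll run at 2.5–3 mm above the deck: lift, go back behind the middle cap, lower, push a short way and check.

```bash
python3 -m jog '{"travel":[[0,0,14],[0,0,14],[-11,-25,0],[-11,-25,0],[-10.5,-24.3,0]],"dr":[[0,0,0],[0,0,0],[0,0,0],[0,0,0],[0,0,0]],"jaw":[225,225,225,225,225]}'
python3 -m jog '{"travel":[[0,0,0],[0,0,-10],[0,0,-10],[0,0,-5],[0,0,0]],"dr":[[0,0,0],[0,0,0],[0,0,0],[0,0,0],[0,0,0]],"jaw":[225,225,225,225,225]}'
python3 -m jog '{"travel":[[3.2,7.3,0],[3.2,7.3,0],[3.2,7.3,0],[3.2,7.3,0],[3.2,7.3,0]],"dr":[[0,0,0],[0,0,0],[0,0,0],[0,0,0],[0,0,0]],"jaw":[225,225,225,225,225]}'
python3 -c "
from h import *
look('w4')"
```

```text
time: 6.7
eef_pos: [0.5067, -0.0346, 0.014]
tcp_rot: [0.826, 0.563, 0.0, 0.0]
contact_force: [-0.9, -0.2, -1.1]
opening: 0.113
time: 7.12
eef_pos: [0.5051, -0.0328, -0.0138]
tcp_rot: [0.826, 0.563, -0.001, -0.002]
contact_force: [-0.2, 0.6, -0.0]
opening: 0.116
time: 7.53
eef_pos: [0.5235, 0.0037, -0.0111]
tcp_rot: [0.826, 0.563, 0.0, 0.0]
contact_force: [-0.5, -0.3, -0.0]
opening: 0.123
tcp board [-100.4    4.3] z -0.0111 t 7.5333 open 0.123 F [-0.5 -0.3 -0. ]
cap? [ 410.  262.   40. 3056.] [-90.5 -61. ]
cap? [ 156.  251.   40. 4452.] [-85.   57.2]
cap? [ 271.  220.   40. 4574.] [-69.9   3.8]
```

The push works: the cap is at (-70, 3.8), 30 mm ahead of the TCP.

```bash
for i in 1 2; do python3 -m jog '{"travel":[[3.2,7.35,0],[3.2,7.35,0],[3.2,7.35,0],[3.2,7.35,0],[3.2,7.35,0]],"dr":[[0,0,0],[0,0,0],[0,0,0],[0,0,0],[0,0,0]],"jaw":[225,225,225,225,225]}' | grep -E "eef|force"; done
python3 -c "
from h import *
look('w5')"
```

```text
eef_pos: [0.5392, 0.04, -0.0114]
contact_force: [-0.7, -1.0, 0.3]
eef_pos: [0.5551, 0.0768, -0.0115]
contact_force: [-0.4, -0.0, -0.2]
tcp board [-20.8   1.7] z -0.0115 t 8.4167 open 0.116 F [-0.4 -0.  -0.2]
cap? [ 271.  221.   40. 4584.] [9.6 1.2]
```

```bash
python3 -m jog '{"travel":[[3.25,7.3,0],[3.25,7.3,0],[3.25,7.3,0],[3.25,7.3,0],[3.25,7.3,0]],"dr":[[0,0,0],[0,0,0],[0,0,0],[0,0,0],[0,0,0]],"jaw":[225,225,225,225,225]}' | grep -E "eef|force"
python3 -m jog '{"travel":[[1,2.8,0],[0,0,0],[0,0,0]],"dr":[[0,0,0],[0,0,0],[0,0,0]],"jaw":[225,225,225]}' | grep -E "eef|force"
python3 -c "
from h import *
look('w6')"
```

```text
eef_pos: [0.5713, 0.1133, -0.0115]
contact_force: [0.4, -0.9, 0.5]
eef_pos: [0.572, 0.1155, -0.0116]
contact_force: [0.3, 0.2, 1.0]
tcp board [21.4  0.2] z -0.0116 t 9.1333 open 0.119 F [0.3 0.2 1. ]
cap? [ 272.  218.   39. 4543.] [53.3 -0.6]
```

View pics/w6.png

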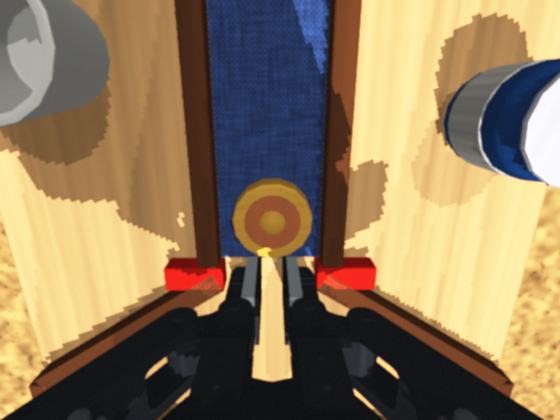

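Cap 1 at (272,218) is past the red cheeks and centred on the blue floor. The cup and tin stand clear. Next is the left cap: back out, lift, turn -41° and stand behind it.

```bash
python3 -m jog '{"travel":[[-4.5,-11,0],[-4.5,-11,0],[0,0,14],[0,0,14]],"dr":[[0,0,0],[0,0,0],[0,0,0],[0,0,0]],"jaw":[225,225,225,225]}' | grep -E "eef|force"
python3 -m jog '{"travel":[[-19.6,-12.5,0],[-19.6,-12.5,0],[-19.6,-12.5,0]],"dr":[[0,0,-6.85],[0,0,-6.85],[0,0,-6.85]],"jaw":[225,225,225]}' | grep -E "eef|force"
python3 -m jog '{"travel":[[-19.6,-12.5,0],[-19.6,-12.5,0],[-19.6,-12.5,0],[0,0,0],[0,0,0]],"dr":[[0,0,-6.85],[0,0,-6.85],[0,0,-6.85],[0,0,0],[0,0,0]],"jaw":[225,225,225,225,225]}'
python3 -c "
from h import *
look('w7');print(get_state()['qpos'].round(2))"
```

```text
eef_pos: [0.5609, 0.0914, 0.0154]
contact_force: [0.6, 0.1, -0.1]
eef_pos: [0.5031, 0.0543, 0.0168]
contact_force: [0.2, -1.0, 0.5]
time: 10.18
eef_pos: [0.4441, 0.0172, 0.0163]
tcp_rot: [0.972, 0.236, -0.0, -0.0]
contact_force: [1.2, 0.1, 0.6]
opening: 0.117
tcp board [-116.9   83.1] z 0.0163 t 10.1833 open 0.117 F [1.2 0.1 0.6]
cap? [  29.  376.   52. 3555.] [-79.6 256.6]
cap? [272. 342.  14. 320.] [-161.5  122.2]
cap? [193. 276.  38. 925.] [-97.3 125.3]
cap? [ 271.  188.   34. 2418.] [-87.7  57.8]
cap? [ 483.   29.   48. 4773.] [-95.2 -61.9]
cap? [ 150.   46.   47. 1842.] [-1.3 55.5]
[-0.19  0.02  2.25  0.    0.87  0.9 ]
```

```bash
python3 -m jog '{"travel":[[0,0,-12],[0,0,-12],[0,0,-3.8],[0,0,0],[7.1,3.7,0]],"dr":[[0,0,0],[0,0,0],[0,0,0],[0,0,0],[0,0,0]],"jaw":[225,225,225,225,225]}' | grep -E "eef|force"
python3 -m jog '{"travel":[[7.1,3.7,0],[7.1,3.7,0],[7.1,3.7,0],[7.1,3.7,0],[7.1,3.7,0]],"dr":[[0,0,0],[0,0,0],[0,0,0],[0,0,0],[0,0,0]],"jaw":[225,225,225,225,225]}' | grep -E "eef|force"
python3 -c "
from h import *
look('w8')"
```

```text
eef_pos: [0.452, 0.0221, -0.0116]
contact_force: [-1.3, -0.3, 0.2]
eef_pos: [0.4892, 0.041, -0.011]
contact_force: [0.1, -0.1, 1.1]
tcp board [-78.2  49.9] z -0.011 t 11.0667 open 0.115 F [ 0.1 -0.1  1.1]
cap? [122. 322.  16. 448.] [-46.7 121.8]
cap? [ 272.  221.   40. 4221.] [-55.2  29.8]
cap? [ 494.  142.   50. 4334.] [-89.6 -62.2]
cap? [148.  92.  21. 768.] [17.9 30.7]
cap? [149.   1.  30. 577.] [38.7  7.2]
cap? [  91.   32.   51. 2066.] [46.  30.9]
```

```bash
python3 -m jog '{"travel":[[7.1,3.7,0],[7.1,3.7,0],[7.1,3.7,0],[7.1,3.7,0],[7.1,3.7,0]],"dr":[[0,0,0],[0,0,0],[0,0,0],[0,0,0],[0,0,0]],"jaw":[225,225,225,225,225]}' | grep -E "eef|force"
python3 -m jog '{"travel":[[4,2.1,0],[0,0,0],[-8.9,-4.6,0],[0,0,14],[0,0,14]],"dr":[[0,0,0],[0,0,0],[0,0,0],[0,0,0],[0,0,0]],"jaw":[225,225,225,225,225]}' | grep -E "eef|force"
python3 -c "
from h import *
look('w9')"
```

```text
eef_pos: [0.5242, 0.0594, -0.0113]
contact_force: [-0.6, -0.2, -0.7]
eef_pos: [0.5158, 0.0563, 0.0155]
contact_force: [0.3, -0.5, 0.3]
tcp board [-54.3  30.7] z 0.0155 t 11.95 open 0.117 F [ 0.3 -0.5  0.3]
cap? [ 152.  290.   39. 1153.] [-25.6  96.6]
cap? [458. 202.  12. 377.] [-95. -63.]
cap? [468. 205.  31. 420.] [-99.9 -66.3]
cap? [442. 190.  33. 658.] [-83.9 -60.5]
cap? [ 274.  177.   35. 3060.] [-21.3   0.4]
cap? [ 172.   55.   44. 5080.] [51.6 -2. ]
cap? [ 224.   24.   39. 1369.] [ 45.3 -28.4]
cap? [ 43.  16.  29. 554.] [99.9 29.4]
```

```bash
python3 -m jog '{"travel":[[4.3,-2.9,0],[4.3,-2.9,0],[4.3,-2.9,0]],"dr":[[0,0,6.85],[0,0,6.85],[0,0,6.85]],"jaw":[225,225,225]}' | grep -E "eef|force"
python3 -m jog '{"travel":[[4.3,-2.9,0],[4.3,-2.9,0],[4.3,-2.9,0],[0,0,0],[0,0,0]],"dr":[[0,0,6.85],[0,0,6.85],[0,0,6.85],[0,0,0],[0,0,0]],"jaw":[225,225,225,225,225]}' | grep -E "eef|rot"
python3 -m jog '{"travel":[[0,0,-12],[0,0,-12],[0,0,-3.5],[0,0,0]],"dr":[[0,0,0],[0,0,0],[0,0,0],[0,0,0]],"jaw":[225,225,225,225]}' | grep -E "eef|force"
python3 -c "
from h import *
look('w10')"
```

```text
eef_pos: [0.5308, 0.0474, 0.0165]
contact_force: [1.4, 1.2, -0.2]
eef_pos: [0.5438, 0.0388, 0.0164]
tcp_rot: [0.828, 0.561, -0.0, -0.0]
eef_pos: [0.5421, 0.0395, -0.0133]
contact_force: [-0.1, -0.1, -0.1]
tcp board [-60.3   0.1] z -0.0133 t 13.0 open 0.116 F [-0.1 -0.1 -0.1]
cap? [396. 311.  23. 496.] [-75.8 -60.9]
cap? [ 267.  203.   41. 4994.] [-20.8   1.1]
cap? [190. 106.  15. 339.] [19.4 31.1]
cap? [ 347.   39.   41. 1859.] [ 42.8 -28.6]
cap? [ 267.   20.   48. 4585.] [49.1  0.7]
```

```bash
for i in 1 2; do python3 -m jog '{"travel":[[2.93,7.44,0],[2.93,7.44,0],[2.93,7.44,0],[2.93,7.44,0],[2.93,7.44,0]],"dr":[[0,0,0],[0,0,0],[0,0,0],[0,0,0],[0,0,0]],"jaw":[225,225,225,225,225]}' | grep -E "eef|force"; done
python3 -m jog '{"travel":[[0.4,1,0],[0,0,0],[0,0,0]],"dr":[[0,0,0],[0,0,0],[0,0,0]],"jaw":[225,225,225]}' | grep -E "eef|force"
python3 -c "
from h import *
look('w11')"
```

```text
eef_pos: [0.5597, 0.0774, -0.0104]
contact_force: [-0.3, -0.2, -0.4]
eef_pos: [0.5741, 0.1142, -0.0107]
contact_force: [-1.7, -1.4, 0.9]
eef_pos: [0.574, 0.1147, -0.011]
contact_force: [0.0, -0.1, 0.8]
tcp board [21.4 -2. ] z -0.011 t 14.1333 open 0.117 F [ 0.  -0.1  0.8]
cap? [ 342.   53.   54. 2195.] [120.2 -29.3]
```

View pics/w11.png

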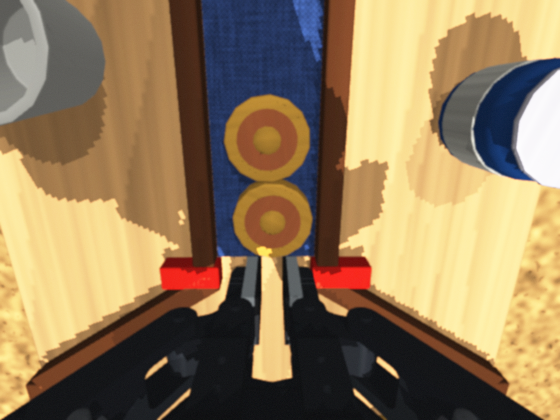

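Both caps are in the slot, at (268,140) and (272,218). Now the right-hand cap, mirrored.

```bash
python3 -m jog '{"travel":[[-4.5,-11,0],[-4.5,-11,0],[0,0,14],[0,0,14]],"dr":[[0,0,0],[0,0,0],[0,0,0],[0,0,0]],"jaw":[225,225,225,225]}' | grep -E "eef|force"
python3 -m jog '{"travel":[[6.05,-23.6,0],[6.05,-23.6,0],[6.05,-23.6,0]],"dr":[[0,0,6.85],[0,0,6.85],[0,0,6.85]],"jaw":[225,225,225]}' | grep -E "eef|force"
python3 -m jog '{"travel":[[6.05,-23.6,0],[6.05,-23.6,0],[6.05,-23.6,0],[0,0,0],[0,0,0]],"dr":[[0,0,6.85],[0,0,6.85],[0,0,6.85],[0,0,0],[0,0,0]],"jaw":[225,225,225,225,225]}'
python3 -c "
from h import *
look('w12')"
```

```text
eef_pos: [0.563, 0.0907, 0.0161]
contact_force: [0.4, 0.6, -0.1]
eef_pos: [0.5828, 0.0199, 0.0176]
contact_force: [1.5, -0.8, 1.2]
time: 15.18
eef_pos: [0.6009, -0.0513, 0.0172]
tcp_rot: [0.578, 0.816, -0.0, -0.0]
contact_force: [-1.0, 0.5, 0.1]
opening: 0.118
tcp board [-123.2  -87.8] z 0.0172 t 15.1833 open 0.118 F [-1.   0.5  0.1]
cap? [272. 329.  13. 328.] [-161.6 -122.3]
cap? [ 270.  183.   34. 3465.] [-93.1 -61.9]
```

```bash
python3 -m jog '{"travel":[[0,0,-12],[0,0,-12],[0,0,-4.5],[0,0,0],[-2.67,7.54,0]],"dr":[[0,0,0],[0,0,0],[0,0,0],[0,0,0],[0,0,0]],"jaw":[225,225,225,225,225]}' | grep -E "eef|force"
python3 -m jog '{"travel":[[-2.67,7.54,0],[-2.67,7.54,0],[-2.67,7.54,0],[-2.67,7.54,0],[-2.67,7.54,0]],"dr":[[0,0,0],[0,0,0],[0,0,0],[0,0,0],[0,0,0]],"jaw":[225,225,225,225,225]}' | grep -E "eef|force"
python3 -c "
from h import *
look('w13')"
```

```text
eef_pos: [0.5984, -0.0415, -0.0123]
contact_force: [0.4, -1.0, 0.1]
eef_pos: [0.5853, -0.0028, -0.0109]
contact_force: [-0.1, -0.7, 1.5]
tcp board [-83.8 -55.6] z -0.0109 t 16.0667 open 0.12 F [-0.1 -0.7  1.5]
cap? [ 420.  290.   43. 1554.] [ -40.4 -114.2]
cap? [ 271.  220.   40. 4676.] [-60.8 -36.5]
```

```bash
python3 -m jog '{"travel":[[-2.67,7.54,0],[-2.67,7.54,0],[-2.67,7.54,0],[-2.67,7.54,0],[-2.67,7.54,0]],"dr":[[0,0,0],[0,0,0],[0,0,0],[0,0,0],[0,0,0]],"jaw":[225,225,225,225,225]}' | grep -E "eef|force"
python3 -m jog '{"travel":[[-2.67,7.54,0],[-2.2,6.2,0],[3.3,-9.4,0],[0,0,14],[0,0,14]],"dr":[[0,0,0],[0,0,0],[0,0,0],[0,0,0],[0,0,0]],"jaw":[225,225,225,225,225]}' | grep -E "eef|force"
python3 -c "
from h import *
look('w14')"
```

```text
eef_pos: [0.5719, 0.0345, -0.0111]
contact_force: [1.1, 0.3, 0.7]
eef_pos: [0.5696, 0.0378, 0.0159]
contact_force: [0.1, -0.0, 0.5]
tcp board [-51.8 -26. ] z 0.0159 t 16.95 open 0.12 F [ 0.1 -0.   0.5]
cap? [ 393.  275.   54. 1630.] [-16.1 -87.5]
cap? [ 273.  181.   34. 3540.] [-19.4  -0.2]
cap? [506.  26.  37. 763.] [101.8 -31.7]
```

```bash
python3 -m jog '{"travel":[[-4.5,0.5,0],[-4.5,0.5,0],[-4.5,0.5,0]],"dr":[[0,0,-6.85],[0,0,-6.85],[0,0,-6.85]],"jaw":[225,225,225]}' | grep -E "eef|force"
python3 -m jog '{"travel":[[-4.5,0.5,0],[-4.5,0.5,0],[-4.5,0.5,0],[0,0,0],[0,0,0]],"dr":[[0,0,-6.85],[0,0,-6.85],[0,0,-6.85],[0,0,0],[0,0,0]],"jaw":[225,225,225,225,225]}' | grep -E "eef|rot"
python3 -m jog '{"travel":[[0,0,-12],[0,0,-12],[0,0,-3.5],[0,0,0]],"dr":[[0,0,0],[0,0,0],[0,0,0],[0,0,0]],"jaw":[225,225,225,225]}' | grep -E "eef|force"
python3 -c "
from h import *
look('w15')"
```

```text
eef_pos: [0.5571, 0.0392, 0.0166]
contact_force: [0.3, 0.5, -0.4]
eef_pos: [0.5434, 0.0409, 0.0164]
tcp_rot: [0.826, 0.564, -0.0, -0.0]
eef_pos: [0.5416, 0.0413, -0.0133]
contact_force: [-0.5, -0.0, -0.5]
tcp board [-58.7   1.3] z -0.0133 t 18.0 open 0.119 F [-0.5 -0.  -0.5]
cap? [ 275.  202.   41. 5020.] [-18.7  -0.9]
cap? [ 351.   41.   43. 1951.] [ 43.7 -28.9]
cap? [ 274.   28.   48. 4443.] [48.2 -0.4]
```

```bash
for i in 1 2; do python3 -m jog '{"travel":[[2.93,7.44,0],[2.93,7.44,0],[2.93,7.44,0],[2.93,7.44,0],[2.93,7.44,0]],"dr":[[0,0,0],[0,0,0],[0,0,0],[0,0,0],[0,0,0]],"jaw":[225,225,225,225,225]}' | grep -E "eef|force"; done
python3 -m jog '{"travel":[[0.7,1.8,0],[0,0,0],[0,0,0]],"dr":[[0,0,0],[0,0,0],[0,0,0]],"jaw":[225,225,225]}' | grep -E "eef|force"
python3 -m jog '{"travel":[[-4.5,-11,0],[-4.5,-11,0],[0,0,20],[0,0,30],[0,0,30]],"dr":[[0,0,0],[0,0,0],[0,0,0],[0,0,0],[0,0,0]],"jaw":[225,225,225,225,225]}' | grep -E "eef|force"
python3 -m jog '{"travel":[[0,0,30],[0,0,0],[0,0,0]],"dr":[[0,0,0],[0,0,0],[0,0,0]],"jaw":[225,225,225]}' | grep -E "eef|force"
python3 -c "
from h import *
look('w16')"
```

```text
eef_pos: [0.5588, 0.0795, -0.0104]
contact_force: [-0.3, -0.1, 0.7]
eef_pos: [0.5731, 0.1163, -0.0107]
contact_force: [-1.1, -2.1, 1.3]
eef_pos: [0.5734, 0.1177, -0.011]
contact_force: [0.0, 0.7, -0.3]
eef_pos: [0.5624, 0.0938, 0.0685]
contact_force: [0.8, -0.2, -0.3]
eef_pos: [0.5658, 0.0942, 0.1017]
contact_force: [-0.7, 0.3, -0.8]
tcp board [-0.7 -1.9] z 0.1017 t 19.8 open 0.119 F [-0.7  0.3 -0.8]
cap? [305. 150.  20. 380.] [ 44.3 -28.5]
cap? [308.  39.  40. 875.] [120.3 -28.6]
```

View pics/w16.png

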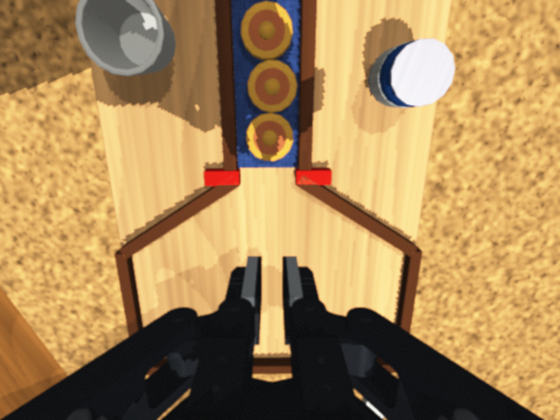

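```bash
python3 -c "
from h import *
c=cam('wrist',get_state())
for p in cast([[269,137],[272,86],[267,30]],.028,c): print(tob(p).round(1)-[30,0])
for p in cast([[222,178],[313,177]],.028,c): print('cheek',tob(p).round(1))
sign_off()"
```

```text
[24.   0.6]
[59.5 -1.6]
[94.8  1.7]
cheek [22.9 37.1]
cheek [ 23.6 -33.2]
the job is handed in; nothing more can be done
```

All three brass caps are in the slot. They went through the gate one at a time, each wholly past before the next came into it: the middle cap first, then the left, then the right. I handed the job in at about 20 s of the 66 s allowed, with the gripper lifted clear. `sign_off()` gives no verdict, so what follows rests on my own measurements.

- **Caps:** in the last wrist picture their centres are 24, 59.5 and 95 mm past the gate, and within 2 mm of the slot's middle line.
- **Bystanders:** in the last picture the cup and tin stand upright, and the arm never came near either of them. The polish bottle was out of that view; I last saw it standing, in part, in a side picture taken before the first cap was moved, and the arm did not go near it after that.
- **Forces:** every contact force I read during the job was under 3 N.
- **What disagreed:** the fingertips sat about 28 mm above the reported tool point with the jaws nearly shut. My first sweep therefore passed over the middle cap without moving it. I felt down to the deck, reset the height and repeated the sweep.

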